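# Load the toothed sample into the inspection nest and clamp it

### The arm

A 7-joint arm with a two-finger parallel gripper is mounted at the origin on the work surface. World frame = base frame: x ahead of the robot, y to its left, z up, the work surface at z = 0. Lengths are in mm, angles in rad, forces in N, time in s.
With the tool pointing down it reaches from about 425 to 875 mm from the base axis. Payload 4.7 kg.
Tool frame: the origin (TCP) lies midway between the tips of the shut fingers; the grasp point (between the pads) lies ctrl.grip_point_offset behind it (ctrl.grip_point_offset is the distance from the TCP to the grasp point, in mm); z points along the fingers, y is the line along which they close (so a half turn about z gives the same grasp; the last joint's range is limited). The gripper opens to 85 mm and grips with 20 to 120 N. Pads are 22 mm wide; open, the fingers measure 114 mm over their backs; the gripper's body (76 mm by 85 mm) begins 54 mm behind the grasp point. The pads swing forward as they close: fully open they stand 13 mm farther back than shut.
Start: joints at [1.235, 0.321, -0.07, 1.45, 0.023, 1.371, -0.057], TCP at [222.743, -610.664, 231.349] pointing down, gripper open.
Joint ranges: [-2.86, 2.86], [-0.3, 2.09], [-1.38, 1.24], [0.06, 2.45], [-1.56, 4.7], [0.09, 2.05], [-2.69, 2.69]. Speed limits (rad/s): [2.57, 2.57, 3.14, 3.14, 3.14, 3.14, 3.14].

### API

Orientations are given as a unit quaternion [x, y, z, w].
In Python, from bench import readout, optics, ticket, ctrl gives the robot as it stands. The module is installed in compiled form; this text tells all that it offers.
- The arm moves only by the shell command python3 -m jog 'ROWS'. ROWS is a JSON object of lists of equal length, an entry for each row: "xyz": the shift along the tool's x, y, z in units of 30 mm (1.0 is 30 mm), a list of three; "rot": the turn, a rotation vector about the tool's x, y, z in units of 6 degrees (1.0 is 6 degrees), a list of three; "fingers": the finger opening in mm, from 0 to 85.4. In form: {"xyz": [[x, y, z], ...], "rot": [[rx, ry, rz], ...], "fingers": [fingers, ...]}. A call has 1 to 8 rows; each row shifts and turns the commanded pose from where the row before left it, along the tool's axes as they then stand; what a row does not reach is not made up. A row lasts 1/12 s, in which the tool goes at most 41.7 mm and 7.16 degrees, less where a joint would pass 70% of its speed; a pose out of reach is approached as far as the arm can. A call is refused whole if a number of a shift passes 1 or a number of a turn 1, either way. A call with a gripper value outside its range is refused whole. The fingers move at their own pace and stop on an object; the grip force is fixed at half the most. Time passes only in rows, so rows that do not move let the fingers close. It gives the time, the measured TCP pose, the force, the opening and the grip force at its end, in the units of the state.
- readout.sense(): the state, without advancing time (a new reading comes with each control period).
- optics.capture(name): name is "scene" or "top" or "wrist"; returns a dict with "img" (480x640x3 uint8, red, green, blue), "intrinsics" (3x3 intrinsics, pixels), "k1" (the pictures are not rectified: a ray, as slopes to the right and down, at radius r is drawn at 1 + k1 r^2 times it, then the intrinsics apply), "rvec" (rotation vector, rad) and "tvec" (3), from world to camera coordinates, as OpenCV has them; the wrist camera has in their place "hand_eye" (4x4, takes a point from camera to tool coordinates, whose origin is the TCP and whose axes are the flange's). Camera axes: x right, y down, z forward; pixel columns grow to the right and rows downward; lengths in mm; the calibration is good to about 2 mm. A picture is of the moment at which its call begins: read the wrist's pose just before it. There is no depth.
- ticket.close_job(): hands the job in; it is judged then, once.
The state is a dict: "time": time; "joint_positions": joint angles; "qvel": joint speeds; "tau": joint torques, N m; "position": TCP position; "ee_rot": TCP orientation; "ft_force": force on the tool from outside, world axes, zero at the start; "ft_torque": the same for the moment, N m; "gripper_width": opening from 0.0 (shut) to 1.0 (fully open); "grip_force": force on a finger pad.
Only numpy, scipy, OpenCV 4.12 (cv2) and the standard library are available. Lean on these libraries where they do the work, as an engineer would, in place of code of your own. Each camera call takes 0.05 s, during which the arm holds its last target. There are 200 camera calls.

### The job

Take the five-toothed aluminium comb from the blue pad and lower it gently, teeth down, into the blue slotted row of the inspection nest so that every tooth sits in its own slot and its shoulders are fully home; feel for the slots rather than forcing it, because the teeth bend if pushed with more than about 35 N. Then swing the red-handled clamp fully closed over the comb and let go, leaving everything else where it is.

Things in the scene. Friction and masses are not known exactly. Their poses are not given: they have to be found in the camera images.
- comb: the part to load: aluminium comb, 94 mm long (y), 56 mm tall, about 0.18 kg, standing teeth down on the blue pad (pad top 6 mm above table). Origin: centre of its underside, at tooth-tip level; z up. Five teeth 6 mm wide in y, 20 mm in x, 15 mm tall, at y = -40, -20, 0, 20, 40 mm; spine 20 mm thick in x, z 15 to 28 mm. Either way round fits. Teeth bend (job fails) above 35 N against the nest.
- comb_tab (a point): point on the comb's axis 48 mm above its origin, in the grip tab: 16 mm thick in x, 40 mm long in y, z 28 to 56 mm of the comb. Grip it from above, across x.
- nest: inspection nest, fixed: dark base plate 120 x 210 x 12 mm (y -125 to 85 mm), blue slotted row on it, swing clamp at its -y end. Origin: on the table under the middle of the slot row's travel; z up. Fully home, the comb spine rests on the row's top: comb origin at z = 19 mm, tab top at 75 mm, comb y along nest y. The row gives down on springs: rigid to 3 N, then 4 N/mm, hard stop after 4 mm.
- row_mid (a point): middle of the blue row's travel, at its top face (34 mm above table). Row 45 mm wide (x), 128 long (y), five pockets at 20 mm pitch in y, each 7.6 mm wide in y, 25 in x, 18 deep; solid ends 20 mm. The row is locked somewhere along y: its middle pocket lies -9.5 to +9.5 mm in nest y from this point, NOT included in any measured pose; find it by sight or feel. It does not give sideways.
- clamp (a joint): angle (rad) of the swing clamp. 0 = fully closed against its stop: strap lying along nest +y over the tab of a seated comb, 2 mm above it. Growing = open, strap swinging towards nest -x (anticlockwise from above). Starts at 1.35 to 1.9. Stiff: about 4 N at the handle; stays where left. A comb that is not home blocks it.
- clamp_pivot (a point): the clamp's upright pivot axis, at x = 0, y = -95 mm of the nest, 77 mm above the table. Steel strap: 22 mm wide, reaching 105 mm from the pivot, 77 to 85 mm above the table.
- clamp_handle (a point): middle of the clamp's red upright handle, 107 mm above the table; round, 16 mm diameter, 85 to 121 mm above the table, 50 mm from the pivot. Can be pinched from above or pushed sideways.
- spare: smaller brass comb with three teeth, 20 x 42 x 56 mm, standing on the blue pad next to the comb; origin at its underside. Not part of the job
- dowel: loose steel dowel, 16 mm diameter, 20 mm tall, standing on the nest's base plate about 40 mm to the +x side of the slots; origin at its underside. Not part of the job
- ring_gauge: steel ring, 56 mm outside, 18 mm tall, flat on the table; origin at its underside. Not part of the job
- ref_ball: white 25 mm ball on a dark stand, 63 mm tall; origin at its underside. Not part of the job
- eye_bolt: small steel eye bolt standing on the table, about 50 mm tall; origin at its underside. Not part of the job
- driver: screwdriver with orange handle, lying on the table. Not part of the job
There are look-alikes about, which are no part of the job. Leave any green look-alike of the nest alone. There is more than one size of the comb; the job needs the larger.

How it is judged:
By the outcome, as a careful person would: the job done as asked, in the order asked, and still so for the second after the job is handed in, with the robot touching nothing.
It also fails if it takes over 58 s, if anything falls off the work surface, if the arm or the gripper's body presses on something with over 40 N, if the wrist force passes 120 N, or if a joint passes its speed limit or range.

## Working session

There is one attempt and no reset: what is moved stays moved. The work goes in short steps, Python scripts to look and compute and a shell command to move; the robot and the scene stay as the last step left them, time stands still between calls to the robot, and variables do not carry over. Pictures are saved under pics/ and viewed, at most 10 in all, crops included, and the job is handed in when it is done.

```bash
mkdir -p pics; cat > h.py <<'E'
import numpy as np, cv2
from bench import readout, optics, ticket, ctrl
from scipy.spatial.transform import Rotation as R
def cap(n,f):
    s=readout.sense(); c=optics.capture(n); cv2.imwrite(f,c["img"][:,:,::-1])
    K=np.array(c["intrinsics"]);
    if "hand_eye" in c:
        H=np.array(c["hand_eye"]); T=np.eye(4); T[:3,:3]=R.from_quat(s["ee_rot"]).as_matrix(); T[:3,3]=s["position"]; M=T@H
    else:
        M=np.eye(4); r=R.from_rotvec(np.array(c["rvec"]).ravel()).as_matrix(); M[:3,:3]=r.T; M[:3,3]=-r.T@np.array(c["tvec"]).ravel()
    np.savez(f[:-4]+".npz",K=K,M=M,k1=c["k1"])
def px2w(f,uv,z):
    d=np.load(f[:-4]+".npz"); K,M,k=d["K"],d["M"],float(d["k1"])
    p=cv2.undistortPoints(np.array([[uv]],float),K,np.array([k,0,0,0,0.]))[0,0]
    v=M[:3,:3]@[p[0],p[1],1]; o=M[:3,3]; return (o+v*(z-o[2])/v[2])
def w2px(f,P):
    d=np.load(f[:-4]+".npz"); K,M,k=d["K"],d["M"],float(d["k1"]); r=M[:3,:3].T
    return cv2.projectPoints(np.array([P],float),cv2.Rodrigues(r)[0],-r@M[:3,3],K,np.array([k,0,0,0,0.]))[0].ravel()
def crop(f,o,x0,y0,x1,y1,s):
    i=cv2.imread(f)[y0:y1,x0:x1]; cv2.imwrite(o,cv2.resize(i,None,fx=s,fy=s,interpolation=cv2.INTER_CUBIC))
def st():
    s=readout.sense(); print({k:np.round(s[k],3).tolist() for k in ("time","position","ee_rot","ft_force","gripper_width","grip_force","joint_positions")})
E
python3 - <<'E'
from h import *
cap("scene","pics/s.png");cap("top","pics/t.png");st();print(ctrl.grip_point_offset)
for f in "st":print(np.load(f"pics/{f}.npz")["M"].round(2))
E
```

```text
{'time': 0.1, 'position': [222.561, -610.198, 230.323], 'ee_rot': [0.985, 0.174, -0.0, -0.001], 'ft_force': [-0.022, 0.071, -0.813], 'gripper_width': 0.999, 'grip_force': 0.0, 'joint_positions': [1.235, 0.322, -0.07, 1.452, 0.023, 1.371, -0.057]}
18.700000000000003
[[-8.10000e-01  3.80000e-01 -4.40000e-01  1.04085e+03]
 [ 5.90000e-01  5.20000e-01 -6.20000e-01  7.12550e+02]
 [-1.00000e-02 -7.60000e-01 -6.50000e-01  8.64020e+02]
 [ 0.00000e+00  0.00000e+00  0.00000e+00  1.00000e+00]]
[[ 3.00000e-02 -1.00000e+00  9.00000e-02  3.87570e+02]
 [-1.00000e+00 -3.00000e-02 -0.00000e+00 -4.20900e+01]
 [ 1.00000e-02 -9.00000e-02 -1.00000e+00  1.37297e+03]
 [ 0.00000e+00  0.00000e+00  0.00000e+00  1.00000e+00]]
```

View pics/t.png

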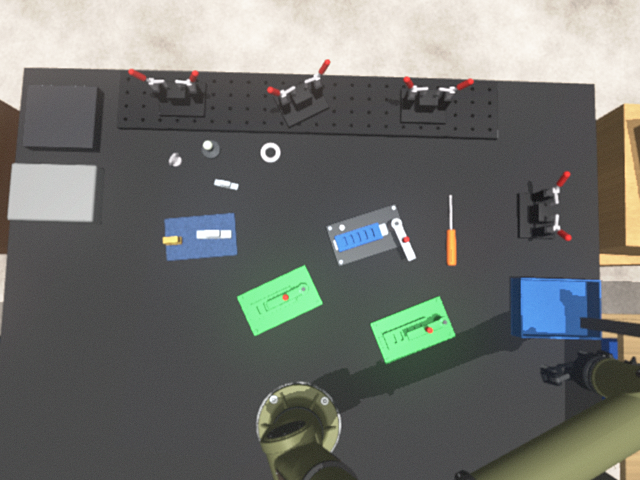

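View pics/s.png

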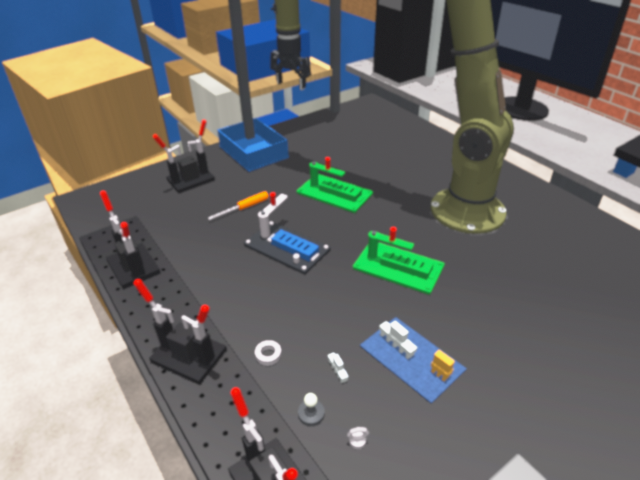

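The top view shows the comb at about (213,234) on the blue pad with the brass spare at (172,240). The blue nest row is around (360,237), its clamp at (403,240) is open, and the green look-alikes are below. I'll enlarge both areas.

```bash
python3 - <<'E'
from h import *
a=cv2.imread("pics/t.png")
f=lambda x0,y0,x1,y1:cv2.resize(a[y0:y1,x0:x1],None,fx=8,fy=8,interpolation=cv2.INTER_CUBIC)
cv2.imwrite("pics/tc.png",f(323,200,423,270))
cv2.imwrite("pics/tp.png",f(155,205,245,265))
E
```

```text
(no output)
```

View pics/tc.png

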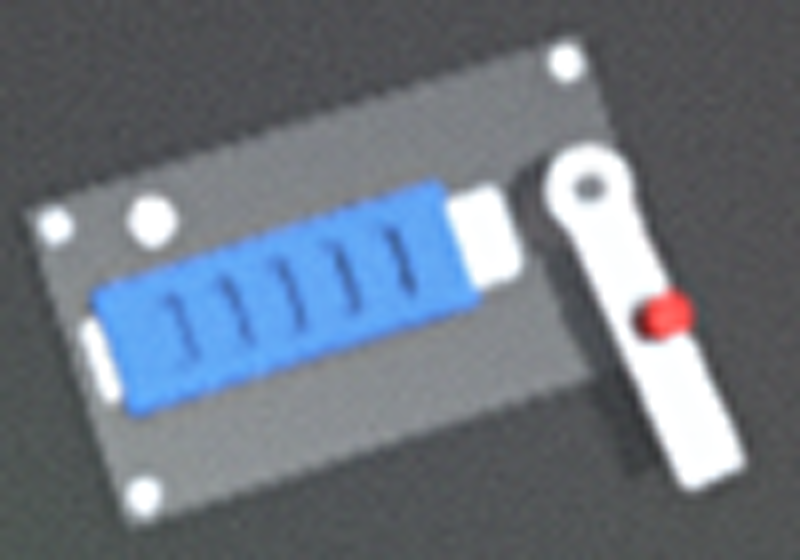

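View pics/tp.png

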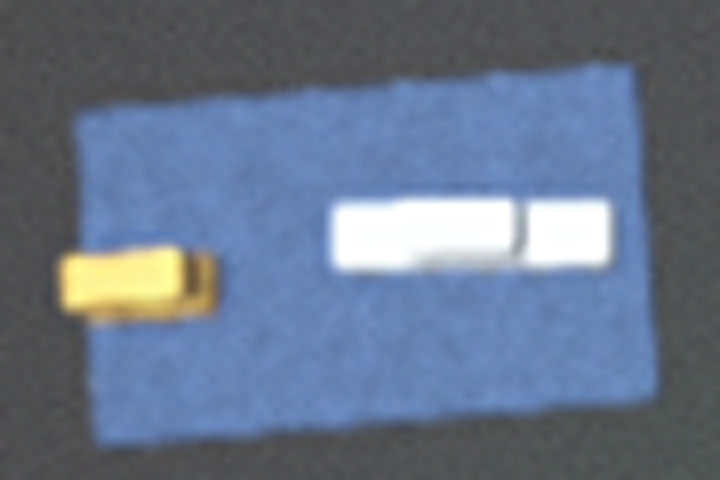

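```bash
python3 - <<'E'
from h import *
g=lambda u,v,x0,y0,z:px2w("pics/t.png",((u+.5)/8-.5+x0,(v+.5)/8-.5+y0),z)
N=lambda u,v,z:g(u,v,323,200,z).round(1)
P=lambda u,v,z:g(u,v,155,205,z).round(1)
print("pivot",N(588,187,85),"strapend",N(717,480,85),"handle",N(668,315,121))
print("plate",N(25,212,12),N(580,38,12),N(132,525,12))
print("row",[N(*q,34) for q in((92,288),(440,182),(480,300),(132,415))])
print("slots",[N(*q,34) for q in((180,330),(237,312),(290,295),(342,277),(402,260))])
print("comb spine",[P(*q,34) for q in((331,204),(612,200),(612,266),(331,270))])
print("tab",[P(*q,62) for q in((395,200),(515,200),(515,255),(395,255))], "pad",P(75,115,6),P(632,65,6))
E
```

```text
pivot [ 557.1 -247.5   85. ] strapend [ 460.  -291.9   85. ] handle [ 511.2 -268.4  121. ]
plate [552.1 -59.8  12. ] [ 620.1 -255.5   12. ] [ 442.5 -100.4   12. ]
row [array([523.5, -83.5,  34. ]), array([ 564.1, -203.9,   34. ]), array([ 523.2, -218.5,   34. ]), array([479.7, -98.5,  34. ])]
slots [array([ 509.7, -114.4,   34. ]), array([ 516.6, -134.1,   34. ]), array([ 523. , -152.4,   34. ]), array([ 529.8, -170.4,   34. ]), array([ 536.4, -191.1,   34. ])]
comb spine [array([527.9, 301.1,  34. ]), array([532.1, 203.3,  34. ]), array([509.1, 202.3,  34. ]), array([504.9, 299.9,  34. ])]
tab [array([527. , 272.1,  62. ]), array([528.1, 231.2,  62. ]), array([509.3, 230.4,  62. ]), array([508.2, 271.2,  62. ])] pad [560.1 401.2   6. ] [583.7 203.5   6. ]
```

```bash
cat >> h.py <<'E'
def yawof(q):
    x=R.from_quat(q).as_matrix()[:,0]; return np.degrees(np.arctan2(x[1],x[0]))
def step(pos,yaw,n,p0=None,y0=None):
    s=readout.sense(); p=np.array(s["position"] if p0 is None else p0,float); y=yawof(s["ee_rot"]) if y0 is None else y0
    dy=(yaw-y)/n; d=(np.array(pos)-p)/n
    for i in range(n):
        a=np.radians(y+dy*i); t=np.array([[np.cos(a),np.sin(a),0],[np.sin(a),-np.cos(a),0],[0,0,-1]])@d/30
        print(np.round(t,2).tolist(),end=" ")
    print("rz",round(-dy/6,3), "after each shift")
E
python3 - <<'E'
from h import *
c=optics.capture("wrist");print(np.round(c["hand_eye"],2),np.round(c["intrinsics"],1)); st()
step((523,-152,330),109.2,24)
E
```

```text
[[   0.     -0.95   -0.31   80.89]
 [   1.      0.     -0.      0.97]
 [   0.     -0.31    0.95 -141.54]
 [   0.      0.      0.      1.  ]] [[420.    0.  316.8]
 [  0.  420.  239.3]
 [  0.    0.    1. ]]
{'time': 0.15, 'position': [222.588, -610.292, 230.486], 'ee_rot': [0.985, 0.174, -0.0, -0.001], 'ft_force': [-0.399, -0.269, -0.374], 'gripper_width': 1.004, 'grip_force': 0.0, 'joint_positions': [1.235, 0.322, -0.07, 1.451, 0.023, 1.371, -0.057]}
[0.61, -0.45, -0.14] [0.64, -0.41, -0.14] [0.66, -0.37, -0.14] [0.69, -0.33, -0.14] [0.71, -0.28, -0.14] [0.72, -0.24, -0.14] [0.74, -0.19, -0.14] [0.75, -0.14, -0.14] [0.76, -0.09, -0.14] [0.76, -0.04, -0.14] [0.76, 0.01, -0.14] [0.76, 0.06, -0.14] [0.75, 0.1, -0.14] [0.75, 0.15, -0.14] [0.73, 0.2, -0.14] [0.72, 0.25, -0.14] [0.7, 0.29, -0.14] [0.68, 0.34, -0.14] [0.66, 0.38, -0.14] [0.63, 0.42, -0.14] [0.6, 0.46, -0.14] [0.57, 0.5, -0.14] [0.54, 0.54, -0.14] [0.5, 0.57, -0.14] rz -0.619 after each shift
```

```bash
python3 - <<'E'
from h import *
step((513,-124,230),109.2,24)
E
```

```text
[0.61, -0.5, 0.0] [0.64, -0.46, 0.0] [0.67, -0.41, 0.0] [0.69, -0.37, 0.0] [0.72, -0.32, 0.0] [0.74, -0.28, 0.0] [0.75, -0.23, 0.0] [0.77, -0.18, 0.0] [0.78, -0.13, 0.0] [0.78, -0.08, 0.0] [0.79, -0.03, 0.0] [0.79, 0.02, 0.0] [0.78, 0.07, 0.0] [0.78, 0.13, 0.0] [0.77, 0.18, 0.0] [0.75, 0.22, 0.0] [0.74, 0.27, 0.0] [0.72, 0.32, 0.0] [0.7, 0.37, 0.0] [0.67, 0.41, 0.0] [0.64, 0.45, 0.0] [0.61, 0.49, 0.0] [0.58, 0.53, 0.0] [0.54, 0.57, 0.0] rz -0.619 after each shift
```

```bash

python3 -m jog '{"xyz":[[0.61,-0.5,0],[0.64,-0.46,0],[0.67,-0.41,0],[0.69,-0.37,0],[0.72,-0.32,0],[0.74,-0.28,0],[0.75,-0.23,0],[0.77,-0.18,0]],"rot":[[0,0,-0.62],[0,0,-0.62],[0,0,-0.62],[0,0,-0.62],[0,0,-0.62],[0,0,-0.62],[0,0,-0.62],[0,0,-0.62]],"fingers":[85,85,85,85,85,85,85,85]}'
python3 -m jog '{"xyz":[[0.78,-0.13,0],[0.78,-0.08,0],[0.79,-0.03,0],[0.79,0.02,0],[0.78,0.07,0],[0.78,0.13,0],[0.77,0.18,0],[0.75,0.22,0]],"rot":[[0,0,-0.62],[0,0,-0.62],[0,0,-0.62],[0,0,-0.62],[0,0,-0.62],[0,0,-0.62],[0,0,-0.62],[0,0,-0.62]],"fingers":[85,85,85,85,85,85,85,85]}'
python3 -m jog '{"xyz":[[0.74,0.27,0],[0.72,0.32,0],[0.7,0.37,0],[0.67,0.41,0],[0.64,0.45,0],[0.61,0.49,0],[0.58,0.53,0],[0.54,0.57,0]],"rot":[[0,0,-0.62],[0,0,-0.62],[0,0,-0.62],[0,0,-0.62],[0,0,-0.62],[0,0,-0.62],[0,0,-0.62],[0,0,-0.62]],"fingers":[85,85,85,85,85,85,85,85]}'
python3 -m jog '{"xyz":[[0,0,0],[0,0,0]],"rot":[[0,0,0],[0,0,0]],"fingers":[85,85]}'
python3 - <<'E'
from h import *
cap("wrist","pics/w1.png");st();step((508,280,230),94,16)
crop("pics/w1.png","pics/w1c.png",190,60,490,360,2)
E
```

```text
time: 0.82
position: [319.6, -447.0, 231.0]
ee_rot: [0.906, 0.422, -0.0, -0.0]
ft_force: [-0.1, -0.8, 0.1]
gripper_width: 1.003
grip_force: 0.0
time: 1.48
position: [417.0, -283.6, 231.4]
ee_rot: [0.766, 0.642, 0.0, 0.0]
ft_force: [0.7, 0.1, 0.1]
gripper_width: 0.998
grip_force: 0.0
time: 2.15
position: [513.1, -121.2, 231.3]
ee_rot: [0.576, 0.818, 0.0, 0.0]
ft_force: [1.0, -0.7, 0.4]
gripper_width: 0.996
grip_force: 0.0
time: 2.32
position: [513.1, -121.0, 231.2]
ee_rot: [0.576, 0.817, 0.0, -0.0]
ft_force: [-0.3, -1.1, 0.0]
gripper_width: 0.995
grip_force: 0.0
{'time': 2.367, 'position': [512.399, -122.685, 231.105], 'ee_rot': [0.577, 0.816, -0.0, -0.0], 'ft_force': [-0.308, -1.023, -0.602], 'gripper_width': 0.998, 'grip_force': 0.0, 'joint_positions': [0.751, 0.094, -0.598, 1.737, 0.054, 1.328, 0.482]}
[0.79, 0.27, 0.0] [0.8, 0.26, 0.0] [0.8, 0.24, 0.0] [0.81, 0.23, 0.0] [0.81, 0.22, 0.0] [0.81, 0.2, 0.0] [0.82, 0.19, 0.0] [0.82, 0.18, 0.0] [0.82, 0.16, 0.0] [0.83, 0.15, 0.0] [0.83, 0.13, 0.0] [0.83, 0.12, 0.0] [0.83, 0.11, 0.0] [0.83, 0.09, 0.0] [0.84, 0.08, 0.0] [0.84, 0.06, 0.0] rz 0.161 after each shift
```

View pics/w1c.png

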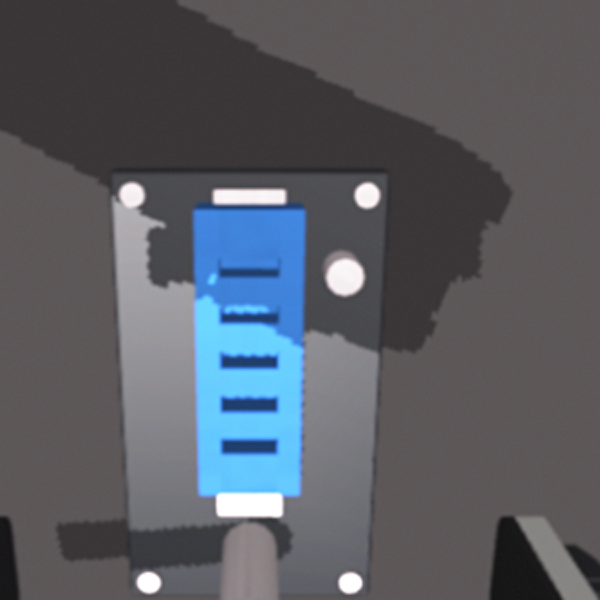

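```bash
python3 - <<'E'
from h import *
i=cv2.imread("pics/w1.png").astype(int)
c=190+249//2
for r in range(160,312): print(r,i[r,c-8:c+9].mean(0).round().astype(int).tolist(),end=";")
print()
f="pics/w1.png"
blue=(i[:,:,0]-i[:,:,2]>70)
for r in (170,190,210,230,250,270,290,300):
    x=np.where(blue[r,280:350])[0]; l,h=x.min()+280,x.max()+280
    a,b=px2w(f,(l-.5,r),34),px2w(f,(h+.5,r),34); print(r,l,h,a.round(1),b.round(1),((a+b)/2).round(1),np.linalg.norm(a-b).round(1))
E
```

```text
160 [243, 242, 249];161 [222, 211, 219];162 [152, 126, 121];163 [114, 66, 39];164 [153, 85, 38];165 [206, 120, 58];166 [221, 133, 65];167 [220, 132, 65];168 [219, 132, 64];169 [219, 132, 64];170 [219, 132, 64];171 [219, 131, 64];172 [219, 132, 64];173 [219, 132, 64];174 [219, 132, 64];175 [220, 133, 64];176 [220, 132, 64];177 [220, 132, 65];178 [220, 133, 64];179 [220, 132, 64];180 [220, 132, 64];181 [219, 132, 64];182 [219, 132, 64];183 [218, 131, 64];184 [217, 131, 64];185 [217, 130, 63];186 [216, 129, 63];187 [215, 129, 63];188 [215, 128, 63];189 [217, 129, 63];190 [219, 131, 64];191 [220, 132, 65];192 [219, 131, 64];193 [201, 118, 57];194 [156, 89, 44];195 [117, 68, 34];196 [108, 62, 31];197 [120, 69, 34];198 [163, 93, 45];199 [207, 121, 60];200 [219, 131, 65];201 [218, 130, 65];202 [217, 130, 64];203 [217, 130, 64];204 [217, 130, 64];205 [217, 130, 63];206 [217, 130, 63];207 [217, 130, 63];208 [216, 130, 63];209 [216, 130, 63];210 [216, 129, 62];211 [224, 133, 64];212 [241, 156, 75];213 [254, 189, 93];214 [255, 205, 102];215 [255, 185, 91];216 [229, 134, 64];217 [147, 82, 40];21
[... 1795 characters left out ...]
;311 [255, 255, 255];
170 286 342 [ 480.7 -104.1   34. ] [524.  -88.6  34. ] [502.4 -96.4  34. ] 46.0
190 287 341 [ 486.7 -119.4   34. ] [ 529.1 -104.2   34. ] [ 507.9 -111.8   34. ] 45.0
210 287 341 [ 492.  -135.4   34. ] [ 535. -120.   34.] [ 513.5 -127.7   34. ] 45.7
230 287 340 [ 497.5 -151.9   34. ] [ 540.4 -136.6   34. ] [ 518.9 -144.2   34. ] 45.5
250 288 341 [ 503.9 -168.6   34. ] [ 547.5 -153.    34. ] [ 525.7 -160.8   34. ] 46.3
270 288 340 [ 509.8 -186.1   34. ] [ 553.2 -170.6   34. ] [ 531.5 -178.4   34. ] 46.1
290 288 340 [ 515.8 -204.3   34. ] [ 560.  -188.5   34. ] [ 537.9 -196.4   34. ] 46.9
300 289 340 [ 519.7 -213.3   34. ] [ 563.5 -197.7   34. ] [ 541.6 -205.5   34. ] 46.4
```

```bash
python3 - <<'E'
from h import *
f="pics/w1.png"
E=[px2w(f,(314.3,r),34) for r in (198.3,221,243.3,265.2,286.2)]
for yaw in (19.2,19.7):
    a=np.radians(yaw); y=np.array([-np.sin(a),np.cos(a),0]); c=[e+y*3.8+y*20*(k-2) for k,e in enumerate(E)]
    print(yaw,np.round(c,1).tolist(),np.mean(c,0).round(1))
    t=px2w(f,(314,164.6),34);b=px2w(f,(314,305.5),34); print("ends",((t+b)/2).round(1),np.linalg.norm(t-b))
    print("y proj", [(e@y).round(1) for e in E])
step((508,280,230),94,16)
E
```

```text
19.2 [[522.3, -152.5, 34.0], [522.3, -151.9, 34.0], [522.3, -151.6, 34.0], [522.4, -151.6, 34.0], [522.5, -151.5, 34.0]] [ 522.4 -151.8   34. ]
ends [ 522.  -151.5   34. ] 125.76277296694501
y proj [np.float64(-279.6), np.float64(-299.0), np.float64(-318.7), np.float64(-338.8), np.float64(-358.7)]
19.7 [[522.6, -152.4, 34.0], [522.4, -151.8, 34.0], [522.3, -151.6, 34.0], [522.2, -151.6, 34.0], [522.2, -151.6, 34.0]] [ 522.3 -151.8   34. ]
ends [ 522.  -151.5   34. ] 125.76277296694501
y proj [np.float64(-283.4), np.float64(-302.8), np.float64(-322.6), np.float64(-342.6), np.float64(-362.5)]
[0.79, 0.27, 0.0] [0.8, 0.26, 0.0] [0.8, 0.24, 0.0] [0.81, 0.23, 0.0] [0.81, 0.22, 0.0] [0.81, 0.2, 0.0] [0.82, 0.19, 0.0] [0.82, 0.18, 0.0] [0.82, 0.16, 0.0] [0.83, 0.15, 0.0] [0.83, 0.13, 0.0] [0.83, 0.12, 0.0] [0.83, 0.11, 0.0] [0.83, 0.09, 0.0] [0.84, 0.08, 0.0] [0.84, 0.06, 0.0] rz 0.161 after each shift
```

```bash

python3 -m jog '{"xyz":[[0.79,0.27,0],[0.8,0.26,0],[0.8,0.24,0],[0.81,0.23,0],[0.81,0.22,0],[0.81,0.2,0],[0.82,0.19,0],[0.82,0.18,0]],"rot":[[0,0,0.16],[0,0,0.16],[0,0,0.16],[0,0,0.16],[0,0,0.16],[0,0,0.16],[0,0,0.16],[0,0,0.16]],"fingers":[85,85,85,85,85,85,85,85]}'
python3 -m jog '{"xyz":[[0.82,0.16,0],[0.83,0.15,0],[0.83,0.13,0],[0.83,0.12,0],[0.83,0.11,0],[0.83,0.09,0],[0.84,0.08,0],[0.84,0.06,0]],"rot":[[0,0,0.16],[0,0,0.16],[0,0,0.16],[0,0,0.16],[0,0,0.16],[0,0,0.16],[0,0,0.16],[0,0,0.16]],"fingers":[85,85,85,85,85,85,85,85]}'
python3 -m jog '{"xyz":[[0,0,0],[0,0,0]],"rot":[[0,0,0],[0,0,0]],"fingers":[85,85]}'
python3 - <<'E'
from h import *
cap("wrist","pics/w2.png");st()
crop("pics/w2.png","pics/w2c.png",190,60,490,360,2)
E
```

```text
time: 3.03
position: [510.4, 77.5, 231.3]
ee_rot: [0.633, 0.774, -0.0, 0.0]
ft_force: [0.8, 1.1, -1.1]
gripper_width: 0.993
grip_force: 0.0
time: 3.7
position: [509.2, 278.8, 231.0]
ee_rot: [0.684, 0.73, -0.0, 0.001]
ft_force: [1.0, 1.1, 0.4]
gripper_width: 0.993
grip_force: 0.0
time: 3.87
position: [508.2, 279.8, 230.9]
ee_rot: [0.682, 0.732, -0.0, -0.0]
ft_force: [0.8, -0.7, -0.7]
gripper_width: 0.993
grip_force: 0.0
{'time': 3.917, 'position': [508.801, 278.194, 230.845], 'ee_rot': [0.682, 0.731, -0.001, 0.0], 'ft_force': [0.397, 0.056, -0.18], 'gripper_width': 0.996, 'grip_force': 0.0, 'joint_positions': [0.193, 0.274, -0.875, 1.607, 0.215, 1.362, -0.64]}
```

View pics/w2c.png

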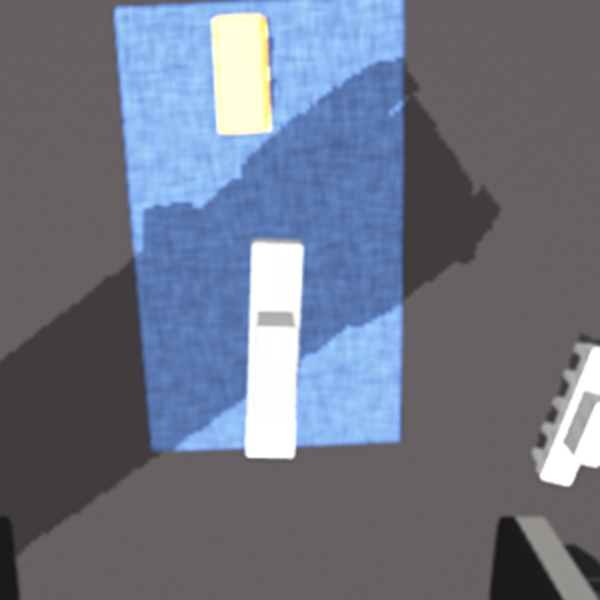

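```bash
python3 - <<'E'
from h import *
f="pics/w2.png"
W=lambda u,v,z:px2w(f,((u+.5)/2-.5+190,(v+.5)/2-.5+60),z)
a,b,c,d=[W(*q,34) for q in((252,242),(302,242),(295,458),(245,458))]
print([q.round(1) for q in (a,b,c,d)]); m=(a+b+c+d)/4
v=(a+b-c-d)/2; print("comb",m.round(1),np.linalg.norm(v),np.degrees(np.arctan2(-v[0],v[1])))
print("tab +y edge",W(276,327,62).round(1), W(257,327,62),W(295,327,62))
i=cv2.imread(f).astype(int); 
for r in (185,190,195,200,210,230,250,270,280,285):
    x=np.where(i[r,300:350,2]>190)[0]; print(r,x.min()+300,x.max()+300,end="; ")
E
```

```text
[array([506.6, 297.8,  34. ]), array([526.9, 299.2,  34. ]), array([532.4, 203.2,  34. ]), array([510.3, 201.7,  34. ])]
comb [519.1 250.5  34. ] 96.1410831859475 2.7477808426173422
tab +y edge [517.9 270.6  62. ] [510.5938865  270.12171993  62.        ] [525.16491871 271.17226095  62.        ]
185 316 341; 190 315 340; 195 315 340; 200 315 340; 210 315 339; 230 314 338; 250 314 337; 270 313 337; 280 312 337; 285 313 337;
```

```bash

python3 -m jog '{"xyz":[[-0.5,0.14,0.7],[-0.47,0.13,0.7],[0,0,0.9],[0,0,0.9],[0,0,0.9],[0,0,0.7],[0,0,0.5],[0,0,0.3]],"rot":[[0,0,0.08],[0,0,0.07],[0,0,0],[0,0,0],[0,0,0],[0,0,0],[0,0,0],[0,0,0]],"fingers":[85,85,85,85,85,85,85,85]}'
python3 -m jog '{"xyz":[[0,0,0],[0,0,0]],"rot":[[0,0,0],[0,0,0]],"fingers":[85,85]}'
python3 - <<'E'
from h import *
P=[]
for k in range(4):
    cap("wrist","pics/w3.png");s=readout.sense();P.append(s["position"])
print(np.mean(P,0),yawof(s["ee_rot"]),np.std(P,0))
E
```

```text
time: 4.58
position: [518.2, 247.2, 60.9]
ee_rot: [0.689, 0.725, -0.002, 0.0]
ft_force: [0.8, 0.6, 0.2]
gripper_width: 0.995
grip_force: 0.0
time: 4.75
position: [519.0, 249.5, 63.5]
ee_rot: [0.689, 0.725, -0.0, 0.0]
ft_force: [0.4, 0.3, -0.3]
gripper_width: 0.994
grip_force: 0.0
[519.42125942 250.6654193   64.51722811] 93.04314080792578 [0.06073794 0.28203745 0.16642671]
```

```bash

python3 -m jog '{"xyz":[[0,0,0.4],[0,0,0.3],[0,0,0.15],[0,0,0],[0,0,0],[0,0,0],[0,0,0],[0,0,0]],"rot":[[0,0,0],[0,0,0],[0,0,0],[0,0,0],[0,0,0],[0,0,0],[0,0,0],[0,0,0]],"fingers":[85,85,85,30,5,5,5,5]}'
python3 -m jog '{"xyz":[[0,0,0],[0,0,0],[0,0,0],[0,0,0],[0,0,0],[0,0,0]],"rot":[[0,0,0],[0,0,0],[0,0,0],[0,0,0],[0,0,0],[0,0,0]],"fingers":[5,5,5,5,5,5]}'
```

```text
time: 5.62
position: [518.7, 250.9, 38.1]
ee_rot: [0.688, 0.726, 0.0, 0.0]
ft_force: [-0.3, -0.4, 0.1]
gripper_width: 0.297
grip_force: 0.0
time: 6.12
position: [518.8, 251.0, 38.2]
ee_rot: [0.688, 0.726, 0.0, 0.0]
ft_force: [0.0, 0.4, 5.1]
gripper_width: 0.173
grip_force: 59.4
```

```bash

python3 -m jog '{"xyz":[[0,0,-0.3],[0,0,-0.6],[0,0,-0.9],[0,0,-0.9],[0,0,-0.9],[0,0,-0.9],[0,0,-0.6],[0,0,-0.3]],"rot":[[0,0,0],[0,0,0],[0,0,0],[0,0,0],[0,0,0],[0,0,0],[0,0,0],[0,0,0]],"fingers":[5,5,5,5,5,5,5,5]}'
python3 - <<'E'
from h import *
P=[]
for k in range(4):
    cap("wrist","pics/w4.png");s=readout.sense();P.append(s["position"])
p=np.mean(P,0);print(p,yawof(s["ee_rot"]));st()
crop("pics/w4.png","pics/w4c.png",220,150,420,480,1.8)
step((522.3-40*.334,-151.7+40*.943,170),109.5,18,p)
E
```

```text
time: 6.78
position: [518.9, 251.3, 202.3]
ee_rot: [0.688, 0.726, 0.001, 0.001]
ft_force: [0.0, 0.2, -1.9]
gripper_width: 0.172
grip_force: 58.8
[518.46062888 250.77011164 200.34025027] 93.05549373366131
{'time': 6.983, 'position': [517.636, 250.14, 198.343], 'ee_rot': [0.688, 0.726, -0.001, -0.0], 'ft_force': [0.793, -0.155, -1.873], 'gripper_width': 0.175, 'grip_force': 58.765, 'joint_positions': [0.234, 0.283, -0.859, 1.662, 0.221, 1.3, -0.611]}
[-0.67, -0.05, 0.06] [-0.67, -0.06, 0.06] [-0.67, -0.08, 0.06] [-0.67, -0.09, 0.06] [-0.67, -0.1, 0.06] [-0.67, -0.11, 0.06] [-0.67, -0.12, 0.06] [-0.66, -0.13, 0.06] [-0.66, -0.14, 0.06] [-0.66, -0.15, 0.06] [-0.66, -0.16, 0.06] [-0.65, -0.17, 0.06] [-0.65, -0.18, 0.06] [-0.65, -0.19, 0.06] [-0.64, -0.2, 0.06] [-0.64, -0.21, 0.06] [-0.64, -0.22, 0.06] [-0.63, -0.23, 0.06] rz -0.152 after each shift
```

View pics/w4c.png

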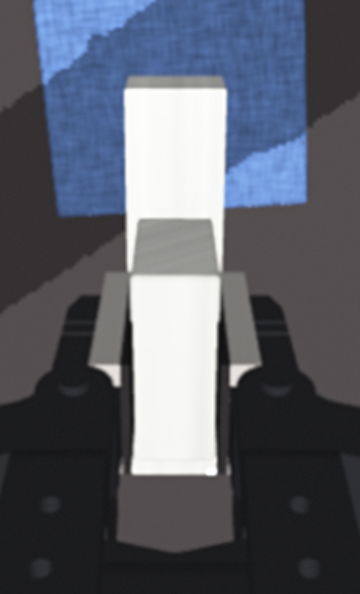

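```bash
python3 - <<'E'
from h import *
f="pics/w4.png"; d=np.load("pics/w4.npz"); s=readout.sense()
H=np.array(optics.capture("wrist")["hand_eye"]); K=d["K"];k=float(d["k1"])
i=cv2.imread(f).astype(int).mean(2); c=220+int(175/1.8)
print(i[188:204,c-20:c+20].mean(1).round().tolist()); print(i[296:308,c-15:c+15].mean(1).round().tolist())
def T(u,v,z):
    p=cv2.undistortPoints(np.array([[[u,v]]],float),K,np.array([k,0,0,0,0.]))[0,0]; w=H[:3,:3]@[p[0],p[1],1]; o=H[:3,3]; return (o+w*(z-o[2])/w[2]).round(2)
cc=lambda u,v:((u+.5)/1.8-.5+220,(v+.5)/1.8-.5+150)
for h in (4.5,6): print("spine",[T(*cc(*q),h) for q in((125,88),(226,88))],"tab",[T(*cc(*q),h-28) for q in((130,273),(221,273))])
E
```

```text
[108.0, 107.0, 107.0, 116.0, 132.0, 145.0, 149.0, 148.0, 147.0, 146.0, 163.0, 222.0, 250.0, 252.0, 251.0, 251.0]
[150.0, 150.0, 150.0, 150.0, 149.0, 153.0, 176.0, 214.0, 236.0, 243.0, 246.0, 247.0]
spine [array([46.69, -9.12,  4.5 ]), array([46.7 , 10.81,  4.5 ])] tab [array([ 20.34,  -7.04, -23.5 ]), array([ 20.35,   8.72, -23.5 ])]
spine [array([46.35, -9.22,  6.  ]), array([46.36, 10.91,  6.  ])] tab [array([ 19.58,  -7.14, -22.  ]), array([ 19.59,   8.82, -22.  ])]
```

```bash
python3 - <<'E'
from h import *
step((521.5,-152.0,110),109.5,16,(518.6,250.9,199.5))
E
```

```text
[-0.84, -0.04, 0.19] [-0.84, -0.05, 0.19] [-0.84, -0.07, 0.19] [-0.84, -0.08, 0.19] [-0.83, -0.1, 0.19] [-0.83, -0.11, 0.19] [-0.83, -0.13, 0.19] [-0.83, -0.14, 0.19] [-0.82, -0.16, 0.19] [-0.82, -0.17, 0.19] [-0.82, -0.19, 0.19] [-0.81, -0.2, 0.19] [-0.81, -0.22, 0.19] [-0.81, -0.23, 0.19] [-0.8, -0.25, 0.19] [-0.8, -0.26, 0.19] rz -0.171 after each shift
```

```bash

python3 -m jog '{"xyz":[[-0.84,-0.04,0.19],[-0.84,-0.05,0.19],[-0.84,-0.07,0.19],[-0.84,-0.08,0.19],[-0.83,-0.1,0.19],[-0.83,-0.11,0.19],[-0.83,-0.13,0.19],[-0.83,-0.14,0.19]],"rot":[[0,0,-0.17],[0,0,-0.17],[0,0,-0.17],[0,0,-0.17],[0,0,-0.17],[0,0,-0.17],[0,0,-0.17],[0,0,-0.17]],"fingers":[5,5,5,5,5,5,5,5]}'
python3 -m jog '{"xyz":[[-0.82,-0.16,0.19],[-0.82,-0.17,0.19],[-0.82,-0.19,0.19],[-0.81,-0.2,0.19],[-0.81,-0.22,0.19],[-0.81,-0.23,0.19],[-0.8,-0.25,0.19],[-0.8,-0.26,0.19]],"rot":[[0,0,-0.17],[0,0,-0.17],[0,0,-0.17],[0,0,-0.17],[0,0,-0.17],[0,0,-0.17],[0,0,-0.17],[0,0,-0.17]],"fingers":[5,5,5,5,5,5,5,5]}'
python3 -m jog '{"xyz":[[0,0,0],[0,0,0]],"rot":[[0,0,0],[0,0,0]],"fingers":[5,5]}'
cat >> h.py <<'E'
def avg(n=6):
    P=[];F=[]
    for k in range(n):
        optics.capture("wrist");s=readout.sense();P.append(s["position"]);F.append(s["ft_force"])
    p=np.mean(P,0);q=s["ee_rot"];y=yawof(q)
    a=np.radians(19.5); e=p[:2]-[521.5,-152.0]
    print(s["time"],p.round(2),"yaw",round(y,2),"tilt",R.from_quat(q).as_matrix()[:,2].round(4),"F",np.mean(F,0).round(1),"nest dx,dy",round(e@[np.cos(a),np.sin(a)],2),round(e@[-np.sin(a),np.cos(a)],2),"w",round(s["gripper_width"],3)); return p
E
python3 -c "
from h import *
avg()"
```

```text
time: 7.7
position: [518.7, 47.7, 152.2]
ee_rot: [0.634, 0.773, -0.001, -0.001]
ft_force: [1.3, -0.3, -2.3]
gripper_width: 0.175
grip_force: 58.8
time: 8.37
position: [519.6, -153.1, 106.5]
ee_rot: [0.578, 0.816, -0.0, -0.002]
ft_force: [0.3, -0.0, -1.7]
gripper_width: 0.171
grip_force: 58.8
time: 8.53
position: [519.2, -153.8, 106.3]
ee_rot: [0.58, 0.815, -0.0, -0.002]
ft_force: [0.0, 0.2, -2.1]
gripper_width: 0.178
grip_force: 58.7
8.8333 [ 520.74 -150.98  107.95] yaw 109.5 tilt [ 0.e+00  1.e-04 -1.e+00] F [-0.1 -0.2 -2.1] nest dx,dy -0.38 1.22 w 0.17
```

```bash

python3 -m jog '{"xyz":[[-0.03,0.01,0.4],[0,0,0.5],[0,0,0.3],[0,0,0.08],[0,0,0]],"rot":[[0,0,0],[0,0,0],[0,0,0],[0,0,0],[0,0,0]],"fingers":[5,5,5,5,5]}'
python3 -c "
from h import *
avg(8)"
python3 -m jog '{"xyz":[[0,0,0.05],[0,0,0.05],[0,0,0]],"rot":[[0,0,0],[0,0,0],[0,0,0]],"fingers":[5,5,5]}'
python3 -c "
from h import *
avg(4)"
```

```text
time: 9.25
position: [520.8, -152.5, 68.9]
ee_rot: [0.578, 0.816, -0.0, -0.001]
ft_force: [-0.3, 0.9, -1.1]
gripper_width: 0.17
grip_force: 58.8
9.65 [ 522.06 -153.02   70.63] yaw 109.38 tilt [ 8.e-04 -5.e-04 -1.e+00] F [ 0.2  0.3 -2.3] nest dx,dy 0.19 -1.14 w 0.175
time: 9.9
position: [521.4, -153.0, 66.9]
ee_rot: [0.578, 0.816, -0.0, -0.0]
ft_force: [-0.7, -0.2, -2.8]
gripper_width: 0.173
grip_force: 58.8
10.1 [ 521.56 -152.97   67.08] yaw 109.38 tilt [-0.  0. -1.] F [ 0.4  0.4 -2. ] nest dx,dy -0.26 -0.93 w 0.176
```

```bash

python3 -m jog '{"xyz":[[0,0,0.04],[0,0,0.03],[0,0,0]],"rot":[[0,0,0],[0,0,0],[0,0,0]],"fingers":[5,5,5]}'
python3 -m jog '{"xyz":[[0,0,0.03],[0,0,0]],"rot":[[0,0,0],[0,0,0]],"fingers":[5,5]}'
python3 -c "
from h import *
avg(3)"
```

```text
time: 10.35
position: [521.9, -153.0, 65.6]
ee_rot: [0.578, 0.816, -0.0, 0.0]
ft_force: [-2.0, 0.9, 4.0]
gripper_width: 0.174
grip_force: 59.4
time: 10.52
position: [522.0, -153.1, 64.8]
ee_rot: [0.578, 0.816, -0.0, 0.0]
ft_force: [-1.2, -0.1, 5.5]
gripper_width: 0.174
grip_force: 59.8
10.6667 [ 522.02 -153.04   64.88] yaw 109.38 tilt [ 5.e-04 -5.e-04 -1.e+00] F [-1.8  0.2  5.8] nest dx,dy 0.14 -1.15 w 0.17
```

```bash

for k in 1 2 3; do python3 -m jog '{"xyz":[[0.02,0,0],[0,0,0]],"rot":[[0,0,0],[0,0,0]],"fingers":[5,5]}' | egrep 'pos|ft'; done
python3 -c "
from h import *
avg(4)"
```

```text
position: [521.5, -152.3, 64.1]
ft_force: [0.2, -0.4, -2.2]
position: [520.8, -151.6, 63.6]
ft_force: [0.1, 0.4, -1.4]
position: [520.9, -151.5, 63.9]
ft_force: [0.0, -0.6, -2.2]
11.3667 [ 520.93 -151.47   64.03] yaw 109.38 tilt [-2.e-04 -2.e-04 -1.e+00] F [ 0.  -0.5 -2.3] nest dx,dy -0.36 0.69 w 0.173
```

```bash

python3 -m jog '{"xyz":[[-0.02,0,0],[0,0,0.05],[0,0,0.05],[0,0,0]],"rot":[[0,0,0],[0,0,0],[0,0,0],[0,0,0]],"fingers":[5,5,5,5]}' | egrep 'pos|ft'
python3 -m jog '{"xyz":[[0,0,0.05],[0,0,0.05],[0,0,0]],"rot":[[0,0,0],[0,0,0],[0,0,0]],"fingers":[5,5,5]}' | egrep 'pos|ft'
python3 -m jog '{"xyz":[[0,0,0.05],[0,0,0.05],[0,0,0]],"rot":[[0,0,0],[0,0,0],[0,0,0]],"fingers":[5,5,5]}' | egrep 'pos|ft'
python3 -c "
from h import *
avg(4)"
```

```text
position: [521.0, -151.6, 60.8]
ft_force: [-0.6, -0.5, -1.9]
position: [521.0, -151.7, 57.8]
ft_force: [-0.6, -0.3, -1.7]
position: [521.0, -151.8, 54.9]
ft_force: [-0.9, -0.7, -2.1]
12.4 [ 521.22 -151.83   55.13] yaw 109.38 tilt [ 1.e-04 -1.e-04 -1.e+00] F [ 0.1 -0.  -2.5] nest dx,dy -0.21 0.26 w 0.172
```

```bash

python3 -m jog '{"xyz":[[0,0,0.05],[0,0,0.05],[0,0,0]],"rot":[[0,0,0],[0,0,0],[0,0,0]],"fingers":[5,5,5]}' | egrep 'pos|ft'
python3 -m jog '{"xyz":[[0,0,0.04],[0,0,0]],"rot":[[0,0,0],[0,0,0]],"fingers":[5,5]}' | egrep 'pos|ft'
python3 -m jog '{"xyz":[[0,0,0.03],[0,0,0]],"rot":[[0,0,0],[0,0,0]],"fingers":[5,5]}' | egrep 'pos|ft'
```

```text
position: [521.0, -151.8, 51.8]
ft_force: [-0.9, 0.6, -2.3]
position: [521.3, -151.9, 51.2]
ft_force: [-1.6, 0.0, 2.3]
position: [521.3, -151.9, 50.5]
ft_force: [-1.9, 0.6, 3.6]
```

```bash

python3 -m jog '{"xyz":[[0,0,0],[0,0,0],[0,0,0],[0,0,0],[0,0,-0.2],[0,0,-0.6],[0,0,-0.9],[0,0,-0.9]],"rot":[[0,0,0],[0,0,0],[0,0,0],[0,0,0],[0,0,0],[0,0,0],[0,0,0],[0,0,0]],"fingers":[40,85,85,85,85,85,85,85]}'
python3 - <<'E'
from h import *
step((456.7,-293.4,190),204.6,16,(521.3,-151.9,128.5),109.4)
E
```

```text
time: 13.65
position: [520.7, -151.5, 128.7]
ee_rot: [0.578, 0.816, -0.0, -0.001]
ft_force: [0.9, -0.4, 0.4]
gripper_width: 0.999
grip_force: 0.0
[-0.23, -0.22, -0.13] [-0.21, -0.25, -0.13] [-0.18, -0.27, -0.13] [-0.15, -0.29, -0.13] [-0.12, -0.3, -0.13] [-0.09, -0.31, -0.13] [-0.06, -0.32, -0.13] [-0.02, -0.32, -0.13] [0.01, -0.32, -0.13] [0.04, -0.32, -0.13] [0.08, -0.32, -0.13] [0.11, -0.31, -0.13] [0.14, -0.29, -0.13] [0.17, -0.28, -0.13] [0.2, -0.26, -0.13] [0.22, -0.24, -0.13] rz -0.992 after each shift
```

```bash

python3 -m jog '{"xyz":[[-0.23,-0.22,-0.4],[-0.21,-0.25,-0.4],[-0.18,-0.27,-0.4],[-0.15,-0.29,-0.4],[-0.12,-0.3,-0.3],[-0.09,-0.31,-0.15],[-0.06,-0.32,0],[-0.02,-0.32,0]],"rot":[[0,0,-0.99],[0,0,-0.99],[0,0,-0.99],[0,0,-0.99],[0,0,-0.99],[0,0,-0.99],[0,0,-0.99],[0,0,-0.99]],"fingers":[85,85,85,85,85,85,85,85]}'|egrep 'pos|rot'
python3 -m jog '{"xyz":[[0.01,-0.32,0],[0.04,-0.32,0],[0.08,-0.32,0],[0.11,-0.31,0],[0.14,-0.29,0],[0.17,-0.28,0],[0.2,-0.26,0],[0.22,-0.24,0]],"rot":[[0,0,-0.99],[0,0,-0.99],[0,0,-0.99],[0,0,-0.99],[0,0,-0.99],[0,0,-0.99],[0,0,-0.99],[0,0,-0.99]],"fingers":[85,85,85,85,85,85,85,85]}'|egrep 'pos|rot'
python3 -m jog '{"xyz":[[0,0,0],[0,0,0]],"rot":[[0,0,0],[0,0,0]],"fingers":[85,85]}'
python3 - <<'E'
from h import *
cap("wrist","pics/w5.png");avg(4);st()
i=cv2.imread("pics/w5.png");cv2.imwrite("pics/w5c.png",i)
i=i.astype(int);m=(i[:,:,2]>120)&(i[:,:,1]<80)&(i[:,:,0]<80);y,x=np.where(m);print(x.min(),x.max(),y.min(),y.max(),x.mean(),y.mean())
E
```

```text
position: [488.8, -222.8, 190.6]
ee_rot: [0.198, 0.98, -0.0, 0.001]
position: [455.7, -293.6, 190.1]
ee_rot: [-0.214, 0.977, -0.0, 0.0]
time: 15.15
position: [455.8, -293.5, 189.9]
ee_rot: [-0.21, 0.978, -0.0, 0.0]
ft_force: [-0.5, 0.4, 0.5]
gripper_width: 0.997
grip_force: 0.0
15.4 [ 456.32 -292.35  189.78] yaw -155.57 tilt [ 2.e-04 -0.e+00 -1.e+00] F [ 0.2 -0.2  0.1] nest dx,dy -108.29 -110.54 w 0.999
{'time': 15.4, 'position': [456.306, -292.4, 189.738], 'ee_rot': [-0.212, 0.977, -0.0, 0.0], 'ft_force': [0.135, -0.591, 0.391], 'gripper_width': 0.999, 'grip_force': 0.0, 'joint_positions': [1.179, 0.175, -0.724, 1.756, 0.122, 1.255, 2.422]}
140 328 134 362 292.74957264957266 315.0051282051282
```

View pics/w5c.png

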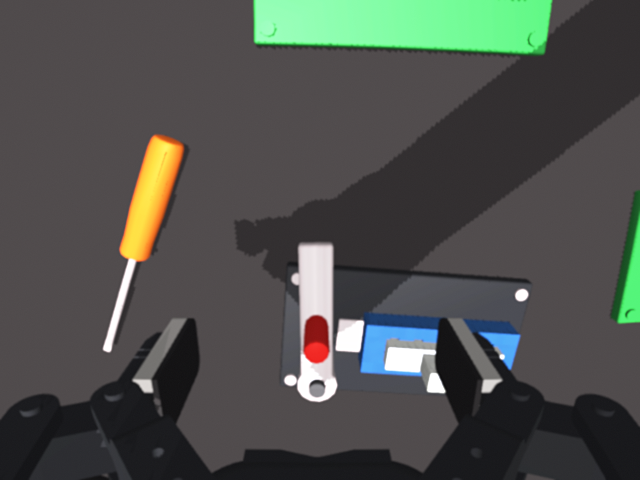

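```bash
python3 - <<'E'
from h import *
f="pics/w5.png"
h=px2w(f,(316.5,352),121); p=px2w(f,(317,389),85); e=px2w(f,(316,243),85)
print(h,p,e,np.linalg.norm(h-p),np.linalg.norm(e-p)); u=e-p; print(np.degrees(np.arctan2(u[1],u[0])))
i=cv2.imread("pics/w5.png").astype(int)
m=(i[:,:,2]>90)&(i[:,:,1]<70)&(i[:,:,0]<70); 
for r in range(315,364,6):
    x=np.where(m[r,295:340])[0]+295; print(r,x.min() if len(x) else 0,x.max() if len(x) else 0,end=";")
E
```

```text
[ 509.45618831 -270.50714088  121.        ] [ 558.86586273 -247.92956902   85.        ] [ 459.64545823 -293.2628866    85.        ] 65.1694919145466 109.08619688473262
-155.44457099587171
315 0 0;321 307 325;327 305 327;333 305 327;339 305 327;345 304 328;351 304 328;357 307 325;363 0 0;
```

```bash

python3 -m jog '{"xyz":[[-0.6,-0.05,0.3],[-0.8,0,0.5],[-0.58,0,0.7],[0,0,0.7],[0,0,0.6],[0,0,0.3],[0,0,0.1],[0,0,0]],"rot":[[0,0,0],[0,0,0],[0,0,0],[0,0,0],[0,0,0],[0,0,0],[0,0,0],[0,0,0]],"fingers":[85,85,85,85,85,85,85,85]}'
python3 -c "
from h import *
avg(6)"
python3 -m jog '{"xyz":[[0,0,0],[0,0,0],[0,0,0],[0,0,0],[0,0,0],[0,0,0],[0,0,0],[0,0,0]],"rot":[[0,0,0],[0,0,0],[0,0,0],[0,0,0],[0,0,0],[0,0,0],[0,0,0],[0,0,0]],"fingers":[40,20,5,5,5,5,5,5]}'
python3 -c "
from h import *
avg(4)"
```

```text
time: 16.07
position: [510.3, -269.8, 93.3]
ee_rot: [-0.211, 0.977, 0.0, -0.0]
ft_force: [0.4, -0.0, -0.6]
gripper_width: 0.995
grip_force: 0.0
16.3667 [ 511.18 -270.49   94.77] yaw -155.6 tilt [ 0.0014 -0.0013 -1.    ] F [ 0.4 -0.1  0.1] nest dx,dy -49.28 -108.25 w 0.991
time: 17.03
position: [510.5, -269.9, 93.8]
ee_rot: [-0.212, 0.977, 0.0, -0.0]
ft_force: [-2.0, -0.2, 2.7]
gripper_width: 0.167
grip_force: 58.4
17.2333 [ 510.48 -269.92   93.77] yaw -155.57 tilt [-3.e-04 -0.e+00 -1.e+00] F [-1.9  0.6  3.8] nest dx,dy -49.75 -107.48 w 0.167
```

```bash

python3 -m jog '{"xyz":[[-0.009,0.17,0],[-0.009,0.17,0],[-0.009,0.17,0],[-0.009,0.17,0]],"rot":[[0,0,0.98],[0,0,0.98],[0,0,0.98],[0,0,0.98]],"fingers":[5,5,5,5]}'
python3 -m jog '{"xyz":[[-0.009,0.17,0],[-0.009,0.17,0],[-0.009,0.17,0],[-0.009,0.17,0],[0,0,0]],"rot":[[0,0,0.98],[0,0,0.98],[0,0,0.98],[0,0,0.98],[0,0,0]],"fingers":[5,5,5,5,5]}'
python3 -c "
from h import *
avg(4)"
```

```text
time: 17.57
position: [505.7, -250.6, 93.7]
ee_rot: [-0.005, 1.0, -0.0, -0.0]
ft_force: [-3.2, -0.2, 3.1]
gripper_width: 0.164
grip_force: 58.5
time: 17.98
position: [509.6, -229.2, 93.7]
ee_rot: [0.197, 0.98, -0.0, -0.001]
ft_force: [-4.5, 2.8, 5.1]
gripper_width: 0.164
grip_force: 59.0
18.1833 [ 509.52 -229.33   93.72] yaw 157.58 tilt [-0.0014  0.0013 -1.    ] F [-4.   3.6  5.7] nest dx,dy -37.1 -68.9 w 0.164
```

```bash

python3 -m jog '{"xyz":[[-0.009,0.17,0],[-0.009,0.17,0],[-0.009,0.17,0],[-0.009,0.17,0],[-0.009,0.17,0],[-0.009,0.17,0],[-0.009,0.17,0],[0,0,0]],"rot":[[0,0,0.98],[0,0,0.98],[0,0,0.98],[0,0,0.98],[0,0,0.98],[0,0,0.98],[0,0,0.98],[0,0,0]],"fingers":[5,5,5,5,5,5,5,5]}'
python3 -c "
from h import *
avg(4)"
```

```text
time: 18.85
position: [534.0, -203.2, 93.7]
ee_rot: [0.528, 0.849, 0.0, -0.001]
ft_force: [-3.3, 4.5, 6.0]
gripper_width: 0.164
grip_force: 59.0
19.05 [ 534.06 -203.21   93.75] yaw 116.43 tilt [-6.0e-04  2.2e-03 -1.0e+00] F [-2.7  4.3  5.2] nest dx,dy -5.26 -52.47 w 0.161
```

```bash

for k in 1 2; do python3 -m jog '{"xyz":[[-0.002,0.06,0],[0,0,0]],"rot":[[0,0,0.33],[0,0,0]],"fingers":[5,5]}'|egrep 'pos|force'; done
for k in 1 2; do python3 -m jog '{"xyz":[[0,0.05,0],[0,0,0]],"rot":[[0,0,0.25],[0,0,0]],"fingers":[5,5]}'|egrep 'pos|force'; done
python3 -c "
from h import *
avg(4)"
```

```text
position: [535.1, -202.7, 93.7]
ft_force: [-5.7, 3.6, 7.2]
grip_force: 59.1
position: [536.7, -202.0, 93.7]
ft_force: [-5.6, 4.5, 5.9]
grip_force: 59.1
position: [538.0, -201.5, 93.7]
ft_force: [-5.8, 4.0, 6.9]
grip_force: 59.1
position: [539.3, -201.0, 93.7]
ft_force: [-5.3, 4.3, 7.5]
grip_force: 59.2
19.9167 [ 539.3  -200.99   93.72] yaw 109.46 tilt [-0.0022  0.002  -1.    ] F [-5.6  4.3  6.8] nest dx,dy 0.43 -52.13 w 0.167
```

```bash

for k in 1 2; do python3 -m jog '{"xyz":[[0,0.03,0],[0,0,0]],"rot":[[0,0,0.1],[0,0,0]],"fingers":[5,5]}'|egrep 'pos|force'; done
```

```text
position: [539.3, -201.0, 93.7]
ft_force: [-7.2, 3.8, 8.4]
grip_force: 59.4
position: [539.4, -201.0, 93.7]
ft_force: [-9.9, 3.3, 10.6]
grip_force: 59.6
```

```bash

python3 -m jog '{"xyz":[[0,0.04,0],[0,0,0],[0,0,0]],"rot":[[0,0,0],[0,0,0],[0,0,0]],"fingers":[5,5,5]}'|egrep 'pos|force'
python3 -m jog '{"xyz":[[0,0,0],[0,0,0],[0,0,0],[0,0,0],[0,0,-0.3],[0,0,-0.8],[0,0,-0.9],[0,0,-0.9]],"rot":[[0,0,0],[0,0,0],[0,0,0],[0,0,0],[0,0,0],[0,0,0],[0,0,0],[0,0,0]],"fingers":[40,85,85,85,85,85,85,85]}'
python3 -m jog '{"xyz":[[0.8,0,-0.5],[0.9,0,-0.3],[0.5,0,0],[0,0,0],[0,0,0]],"rot":[[0,0,0],[0,0,0],[0,0,0],[0,0,0],[0,0,0]],"fingers":[85,85,85,85,85]}'|egrep 'pos|force'
python3 - <<'E'
from h import *
cap("wrist","pics/w6.png");crop("pics/w6.png","pics/w6c.png",190,100,490,400,2)
E
```

```text
position: [539.4, -201.0, 93.7]
ft_force: [-12.8, 3.4, 12.0]
grip_force: 60.0
time: 21.17
position: [542.9, -201.1, 181.9]
ee_rot: [0.587, 0.81, 0.0, -0.0]
ft_force: [0.1, 0.3, -0.3]
gripper_width: 0.996
grip_force: 0.0
position: [522.4, -138.2, 204.5]
ft_force: [0.1, 0.2, 0.0]
grip_force: 0.0
```

View pics/w6c.png

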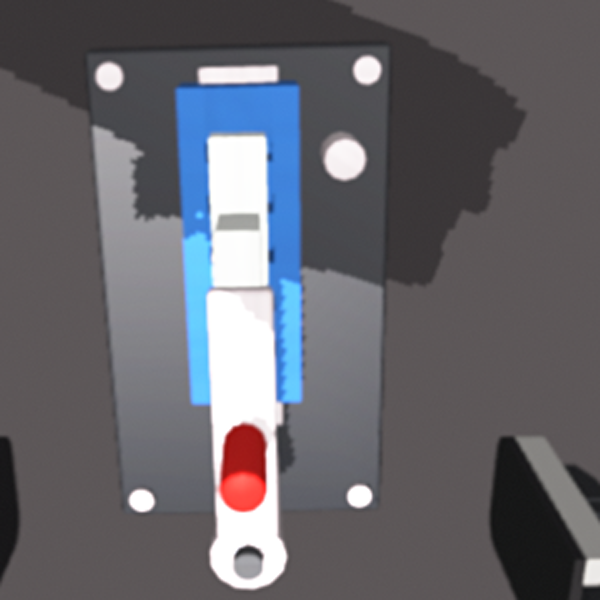

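The comb is seated in the row: the spine lies flat and the pocket ends show beside it. The dowel is untouched, and the strap runs over the tab from pivot (248,560) to its end at (240,292). I'll check the clamp angle before handing in.

```bash
python3 - <<'E'
from h import *
f="pics/w6.png"
W=lambda u,v,z:px2w(f,((u+.5)/2-.5+190,(v+.5)/2-.5+100),z)
def ang(a,b): d=b-a; return np.degrees(np.arctan2(d[1],d[0])).round(2)
print("strap L",ang(W(217,535,85),W(208,293,85)),"R",ang(W(279,535,85),W(271,293,85)),"mid",ang(W(248,558,85),W(240,292,85)))
print("row L",ang(W(191,404,34),W(177,88,34)),"R",ang(W(302,402,34),W(298,86,34)),"spine top",W(238,137,47).round(1),"plate",ang(W(123,513,12),W(88,53,12)),ang(W(380,506,12),W(388,46,12)))
E
```

```text
strap L 109.17 R 110.39 mid 109.52
row L 109.18 R 109.88 spine top [ 506.7 -107.6   47. ] plate 109.15 110.07
```

Strap and row both sit at about 109.5°, so the clamp is fully closed, and the robot is clear of everything.

```bash
python3 -c "
from h import *
st();print(ticket.close_job())"
```

```text
{'time': 21.633, 'position': [522.207, -139.374, 204.05], 'ee_rot': [0.587, 0.809, -0.001, 0.0], 'ft_force': [0.786, 0.246, 1.067], 'gripper_width': 0.995, 'grip_force': 0.0, 'joint_positions': [0.718, 0.139, -0.549, 1.745, 0.077, 1.279, 0.466]}
the job is handed in; nothing more can be done
None
```

The comb is fully home in the blue row, the red-handled clamp is closed over it to its stop and released, and I handed the job in at 21.6 s; seating force read under about 10 N, and no verdict came back.

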